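Pin the two halves of a hinged casting mould together

TASK

Close the two-part resin mould on the assembly jig by sliding its loose half along the rails until it butts against the clamped half and the hinge knuckles are in line. Then take the hinge pin from its stand and push it down through the knuckles until its collar sits flush on the top knuckle, and let go. Press gently by feel, never harder than about 20 N on the mould, and leave the beaker and the glass dish where they stand.

Things in the scene. Friction and masses are not known exactly. Their poses are not given: they have to be found in the camera images.
- jig: Fixed jig: grey base plate 110 (x) x 240 (y -115..125) x 12 mm, origin on the table; numbers below are mm in its frame, z up. An aluminium mould of two halves, each 60 (x -30..30) x 50 (y) x 48 (z 12..60), stands on it: clamped half to -y, loose half to +y. They meet at y = s, where s is unmeasured, anywhere from -18 to +18 (slotted clamping; it does not move under 40 N).
- hinge_zone (a point): Fixed point of the jig at (-45, 0, 60): middle of the zone where the vertical hinge axis is, NOT the axis: that is at x = -45, y = s. On it stand three tubular knuckles, 22 mm outside, 12 mm bore: clamped half z 12..30, loose half z 31..45, clamped half z 46..60 (top). The loose knuckle has up to 1.5 mm play either way in x; the pin's taper draws it in line (about 2 N).
- push_lane (a point): Fixed point of the jig at (0, 125, 36), the plate's +y end, on the line along which to push. The loose half's flat outer face (60 wide, z 12..60, facing +y) is at y = s + 50 + joint loose_half; home it is at s + 50, which tells s to whoever feels it stop. It slides with about 3.5 N friction, stays where left, and is free to push at from +y.
- loose_half (a joint): Opening of the loose half along the jig's y, m: 0 = home against the clamped half with the knuckles in line, grows as it is drawn away (+y), up to 0.06.
- plunger (a joint): Travel of the small spring plunger in the lower knuckle, m: 0 = out, reaching into the bore; the pin's shank pushes it back 1 to 2.5 mm. It presses sideways on the pin with about 4 N, so the last 15 mm of the pin must be pushed down with some 5 to 15 N and it does not fall home by itself.
- stand: Fixed grey plastic block 54 x 54 x 52 mm, origin under its centre, with one upright bore in the middle in which the pin stands, collar resting on the block's top.
- pin: The steel hinge pin, 90 mm long, 60 g, standing upright. Origin at the centre of its lower tip, z along the pin towards the grip. Shank 10 mm in diameter from z = 0 to 46 mm, its lowest 8 mm tapering to 5 mm at the tip; collar 18 mm in diameter z = 46 to 50; round grip 16 mm in diameter z = 50 to 90. When home in the mould its tip is 14 mm above the table.
- beaker: Small glass beaker 56x60x71 mm, origin under its centre. A bystander.
- dish: Low glass dish 67 mm wide, 14 mm high, origin under its centre. A bystander.
Not all that is in view belongs to the job. Leave any red look-alike of the pin alone.

How it is judged:
On the way, in this order (a step that is already met when the one before it is completed fails the run):
1. the loose half is pushed home (within 2 mm) (value of joint loose_half below 0.002 m), for 0.2 s.
2. the pin, upright, has its tip in the knuckles on the hinge axis (z of pin in the frame of jig below 0.052 m and x of pin in the frame of jig between -0.05 and -0.04 m and y of pin in the frame of jig between -0.022 and 0.022 m and angle between pin's own z axis and vertical below 0.2 rad), for 0.1 s.
At the end, for the whole second after the job is handed in: The loose half is home (within 2.5 mm); the pin stands upright (within 0.08 rad) through all three knuckles on the hinge axis (within 3 mm), holding the lower knuckle's plunger back by more than 0.6 mm, with its collar on the top knuckle (tip at most 15.5 mm above the table, 14 when home), at rest (value of joint loose_half below 0.0025 m and value of joint plunger above 0.0006 m and z of pin in the frame of jig below 0.0155 m and x of pin in the frame of jig between -0.048 and -0.042 m and y of pin in the frame of jig between -0.0205 and 0.0205 m and angle between pin's own z axis and vertical below 0.08 rad and linear speed of pin below 0.02 m/s); the robot touches nothing.
It fails at once if the fingers press on the jig or mould with more than 40 N (contact force between the fingers and jig above 40 N).
It fails at once if the pin presses on the jig or mould with more than 45 N, all its contacts summed (contact force between pin and jig above 45 N).
It fails at once if the beaker or the dish is moved more than 25 mm (distance of any of beaker, dish from where it was at the start of the episode above 0.025 m).
It also fails if it takes over 56 s, if anything falls off the work surface, if the arm or the gripper's body presses on something with over 40 N, if the wrist force passes 120 N, or if a joint passes its speed limit or range.

ROBOT

A 6-joint arm with a two-finger parallel gripper is mounted at the origin on a cart in front of the work surface, level with it; the furniture and walls round the work are solid. World frame = base frame: x ahead of the robot, y to its left, z up, the work surface at z = 0. Lengths are in m, angles in rad, forces in N, time in s.
With the tool pointing down it reaches from about 0.3 to 0.775 m from the base axis. Payload 14.6 kg.
Tool frame: the origin (TCP) lies midway between the tips of the shut fingers; the grasp point (between the pads) lies 19 mm behind it (ctrl.tcp_to_grasp is the distance from the TCP to the grasp point, in m); x points along the fingers, y is the direction in which the jaws open and shut, and the axes are right-handed (so a half turn about x gives the same grasp; the last joint's range is limited). The gripper opens to 94 mm and grips with 3 to 60 N. Pads are 16 mm wide; open, the fingers measure 119 mm over their backs; the gripper's body (75 mm by 177 mm) begins 78 mm behind the grasp point.
Start: joints at [-0.067, 0.3, 1.521, -0, 1.321, -0.067], TCP at [0.55, -0, 0.173] pointing down, gripper open.
Joint ranges: [-3.03, 3.03], [-0.79, 2.21], [0.23, 2.52], [-1.04, 4.18], [0, 3.07], [-2.55, 2.55]. Speed limits (rad/s): [2.22, 2.22, 2.57, 3.14, 3.14, 3.14].

INTERFACE

Orientations are given as [roll, pitch, yaw] about the fixed x, y, z axes, in that order (R = Rz(yaw) Ry(pitch) Rx(roll)).
In Python, from station import ctrl gives the robot as it stands.
- The arm moves only by the tool jog_arm, never from a script. Its argument "rows" is one flat list of numbers, 7 for each row, row after row: the shift along the world's x, y, z in m, then the turn, a rotation vector about the world's x, y, z in degrees, then the closure, from 0 (fully open) to 1 (shut). A call has 1 to 8 rows; each row shifts and turns the commanded pose from where the row before left it; what a row does not reach is not made up. A row lasts 1/12 s, in which the tool goes at most 41.7 mm and 7.16 degrees, less where a joint would pass 70% of its speed; a pose out of reach is approached as far as the arm can. A call with a gripper value outside its range is refused whole. The fingers move at their own pace and stop on an object; "squeeze" is the grip in N (left out, the last holds). Time passes only in rows, so rows that do not move let the fingers close. It gives the time, the measured TCP pose, the force and the opening at its end, in the units of the state.
- ctrl.get_obs(): the state, without advancing time (a new reading comes with each control period).
- ctrl.camera(name): name is "scene" or "side" or "wrist"; returns (picture, depth): 480x640x3 uint8, red, green, blue; 480x640 float32, m along the optical axis (not along the pixel's ray), 0 where there is no reading.
- ctrl.camera_model(name): a dict with "K" (3x3 intrinsics, pixels), "dist" ([k1, k2, p1, p2, k3] as OpenCV has them; the pictures are not rectified), "extrinsics" (4x4, takes a point from camera to world coordinates). Camera axes: x right, y down, z forward; pixel columns grow to the right and rows downward; lengths in m; the calibration is good to about 2 mm. A picture is of the moment at which its call begins: read the wrist's pose just before it. camera_model takes no time and is no camera call; for the wrist camera it gives the pose at the moment of the call.
- ctrl.hand_in(): hands the job in, once; it reports no verdict.
The state is a dict: "time_s": time; "qpos": joint angles; "joint_vel": joint speeds; "tau": joint torques, N m; "ee_pos": TCP position; "eef_rot": TCP orientation; "force": force on the tool from outside, world axes, zero at the start; "moment": the same for the moment, N m; "grip_width": finger opening in m.
Only numpy, scipy, OpenCV 4.12 (cv2) and the standard library are available. Lean on these libraries where they do the work, as an engineer would, in place of code of your own. Each camera call takes 0.05 s, during which the arm holds its last target.

## Working session

There is one attempt and no reset: what is moved stays moved. The work goes in short steps, Python scripts to look and compute and a tool call to move; the robot and the scene stay as the last step left them, time stands still between calls to the robot, and variables do not carry over. Pictures are saved under pics/ and viewed, and the job is handed in when it is done.

Besides the shell and the picture viewer there is one more tool, called as name(argument=value, ...), one argument or row to a line, values as JSON. jog_arm: Moves the arm, as the interface text tells. Its arguments: {"type":"object","properties":{"rows":{"type":"array"},"squeeze":{"type":"number"}},"required":["rows"]}

```bash
ls; mkdir -p pics; python3 - <<'E'
from station import ctrl
import cv2,numpy as np
o=ctrl.get_obs();print(o)
for n in ["scene","side","wrist"]:
    m=ctrl.camera_model(n);p,d=ctrl.camera(n)
    cv2.imwrite(f"pics/{n}0.png",p[:,:,::-1]);np.savez(f"{n}0.npz",p=p,d=d,**{k:np.array(v) for k,v in m.items() if k in("K","dist","extrinsics")})
    print(n,np.round(m["K"],1).tolist(),m["dist"],np.round(m["extrinsics"],3).tolist())
E
```

```text
pics
{'time_s': 0.0, 'qpos': array([-6.65762253e-02,  3.00455208e-01,  1.52157740e+00, -2.56167128e-05,
        1.32070998e+00, -6.65900518e-02]), 'joint_vel': array([-9.97999628e-04, -8.82743873e-04,  5.40342889e-04,  8.95166729e-05,
        5.95879896e-04,  4.55932691e-04]), 'tau': array([-1.53750298e-03, -5.31805658e+01, -3.52735734e+01,  7.07558286e-02,
        2.43994006e-02, -4.79655944e-05]), 'ee_pos': array([5.49698494e-01, 2.27125292e-05, 1.72696631e-01]), 'eef_rot': array([-1.61581235,  1.56964613,  3.09659681]), 'force': array([ 0.22510493, -0.30401318,  1.94969528]), 'moment': array([-0.04029688, -0.0547744 , -0.0111932 ]), 'grip_width': 0.09409135939493972}
scene [[505.0, 0.0, 316.8], [0.0, 505.0, 247.8], [0.0, 0.0, 1.0]] [-0.00448056  0.          0.          0.          0.        ] [[0.941, -0.267, 0.209, 0.303], [-0.338, -0.714, 0.613, -0.575], [-0.014, -0.647, -0.762, 0.774], [0.0, 0.0, 0.0, 1.0]]
side [[465.8, 0.0, 310.5], [0.0, 465.8, 241.0], [0.0, 0.0, 1.0]] [-0.07416147  0.          0.          0.          0.        ] [[0.873, -0.177, 0.454, 0.108], [-0.487, -0.344, 0.803, -0.748], [0.014, -0.922, -0.386, 0.409], [0.0, 0.0, 0.0, 1.0]]
wrist [[379.7, 0.0, 319.5], [0.0, 379.7, 235.6], [0.0, 0.0, 1.0]] [-0.04524457  0.          0.          0.          0.        ] [[1.0, 0.001, -0.001, 0.549], [0.001, -0.965, -0.263, 0.077], [-0.002, 0.263, -0.965, 0.384], [0.0, 0.0, 0.0, 1.0]]
```

View pics/scene0.png

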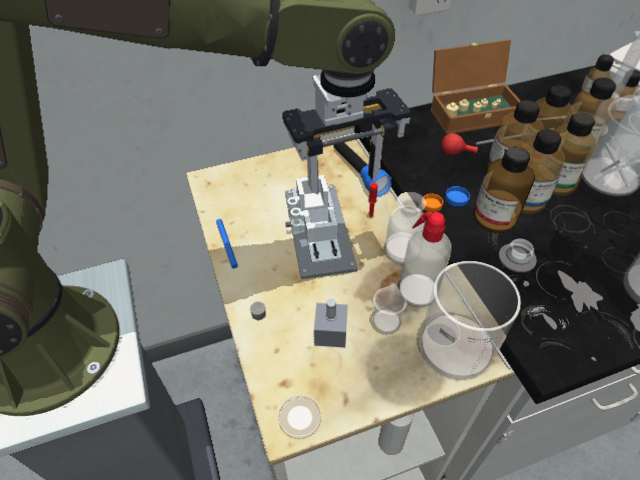

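View pics/side0.png

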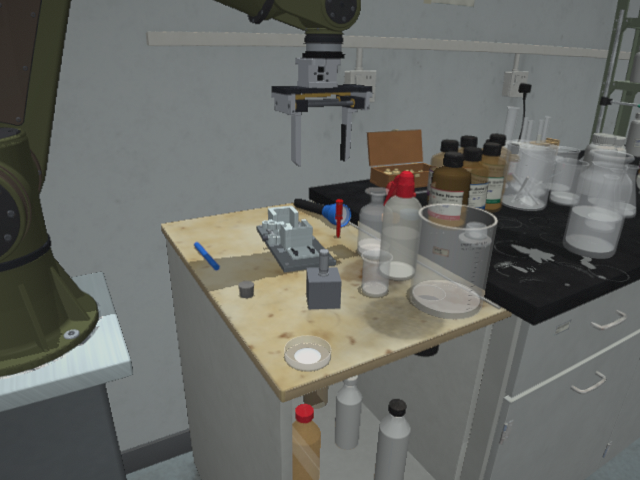

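View pics/wrist0.png

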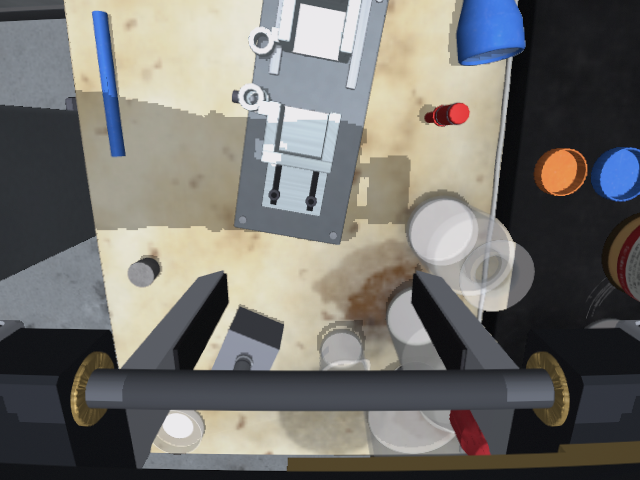

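The three views show these points:
- **Jig:** in wrist at about (300,130), with the loose half toward the top (+y) and the knuckles at (262,40) and (250,97).
- **Pin and stand:** the grey pin in its block is at scene (330,310).
- **Pin candidates:** grey pin at scene (330,308), red look-alike at (373,200), grey stub at (258,311), blue pen at (227,243). I choose the grey pin standing in the grey block and will crop it.

```bash
cat > h.py <<'E'
import numpy as np,cv2
def load(n):
    z=np.load(n+".npz");return z["p"],z["d"],z["K"],z["dist"],z["extrinsics"]
def deproj(n):
    p,d,K,D,E=load(n)
    v,u=np.mgrid[:480,:640]
    q=cv2.undistortPoints(np.stack([u,v],-1).reshape(-1,1,2).astype(np.float64),K,D).reshape(480,640,2)
    c=np.concatenate([q*d[...,None],d[...,None]],-1)
    w=c@E[:3,:3].T+E[:3,3]; w[d==0]=np.nan
    return p,w
def snap(n,name):
    from station import ctrl
    o=ctrl.get_obs();m=ctrl.camera_model(n);p,d=ctrl.camera(n)
    cv2.imwrite(f"pics/{name}.png",p[:,:,::-1]);np.savez(name+".npz",p=p,d=d,**{k:np.array(m[k]) for k in("K","dist","extrinsics")})
    return o
E
python3 - <<'E'
from h import *
p,w=deproj("wrist0")
cv2.imwrite("pics/w0jig.png",cv2.resize(p[0:260,210:410,::-1],None,fx=3,fy=3)[:600*1][:, :600])
c=cv2.resize(p[0:250,215:405,::-1],None,fx=2.4,fy=2.4,interpolation=cv2.INTER_CUBIC);cv2.imwrite("pics/w0jig.png",c)
s,ws=deproj("scene0")
a=cv2.resize(s[285:360,230:380,::-1],None,fx=5,fy=5,interpolation=cv2.INTER_CUBIC);cv2.imwrite("pics/s0pin.png",a)
# top-down depth colormap check
for (u,v) in [(150,130),(236,226),(342,243),(238,224),(340,241),(300,235),(290,200),(300,125),(320,30),(320,90),(262,40),(250,97),(240,330),(260,330),(242,362)]:
    print((u,v),np.round(w[v,u],4))
print("scene")
for (u,v) in [(330,303),(320,320),(330,335),(332,308),(258,305),(373,190),(300,417),(388,320),(390,295)]:
    print((u,v),np.round(ws[v,u],4))
E
```

```text
(150, 130) [0.3818 0.0795 0.0009]
(236, 226) [ 0.4646 -0.0149  0.0129]
(342, 243) [ 5.726e-01 -3.630e-02  4.000e-04]
(238, 224) [ 0.4667 -0.0129  0.0127]
(340, 241) [ 0.5699 -0.0313  0.0102]
(300, 235) [ 0.529  -0.0248  0.0109]
(290, 200) [0.5201 0.0124 0.0173]
(300, 125) [0.5309 0.0831 0.0216]
(320, 30) [0.5492 0.1637 0.0211]
(320, 90) [0.5493 0.1144 0.0143]
(262, 40) [0.4972 0.1573 0.0137]
(250, 97) [0.4872 0.1071 0.0298]
(240, 330) [ 0.4693 -0.1146  0.0439]
(260, 330) [ 0.4873 -0.1214  0.0316]
(242, 362) [ 0.4743 -0.1371  0.0653]
scene
(330, 303) [ 0.469  -0.1467  0.0953]
(320, 320) [ 0.4515 -0.1466  0.0539]
(330, 335) [ 0.4609 -0.169   0.0354]
(332, 308) [ 0.4702 -0.1529  0.0889]
(258, 305) [ 0.3649 -0.0597  0.0219]
(373, 190) [0.6479 0.0841 0.082 ]
(300, 417) [ 0.3715 -0.2741  0.0082]
(388, 320) [ 0.5601 -0.1822  0.047 ]
(390, 295) [ 0.5846 -0.1376  0.048 ]
```

View pics/w0jig.png

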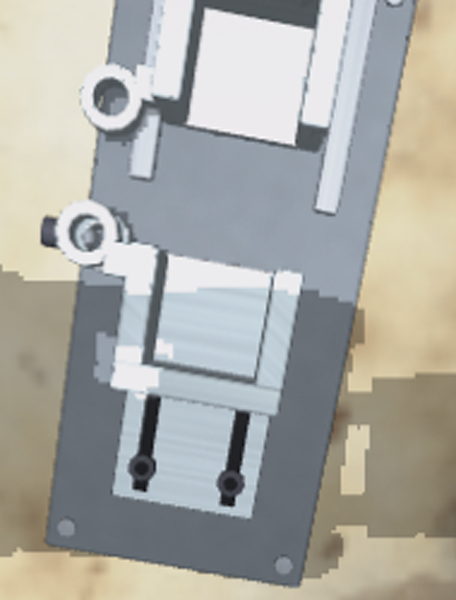

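View pics/s0pin.png

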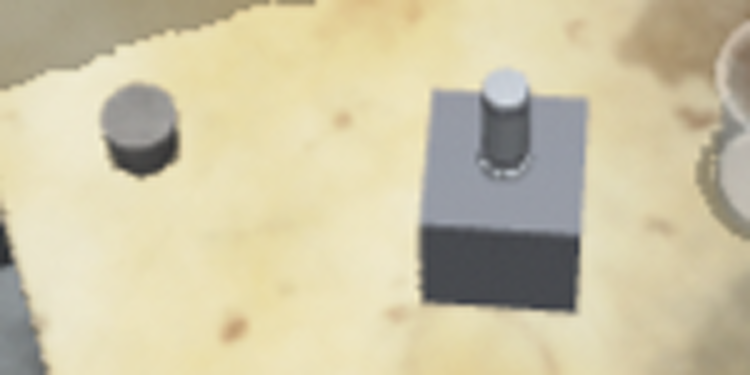

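The crop confirms the bare steel pin standing in the square block; the stub on the left is shorter and has no stand. Next I fit the jig and the pin.

```bash
cat >> h.py <<'E'
def onplane(name,uv,z):
    p,d,K,D,E=load(name)
    q=cv2.undistortPoints(np.array(uv,float).reshape(-1,1,2),K,D).reshape(-1,2)
    r=np.c_[q,np.ones(len(q))]@E[:3,:3].T;o=E[:3,3]
    return o+r*((z-o[2])/r[:,2])[:,None]
def proj(name,P):
    p,d,K,D,E=load(name)
    R=E[:3,:3].T;t=-R@E[:3,3]
    return cv2.projectPoints(np.array(P,float).reshape(-1,1,3),cv2.Rodrigues(R)[0],t,K,D)[0].reshape(-1,2)
E
python3 - <<'E'
from h import *
# plate corners/edges wrist: crop px /2.4 + (215,0)
c=lambda x,y:(x/2.4+215,y/2.4)
pts=[c(46,545),c(300,587),c(115,0),c(417,0),c(355,298)]
P=onplane("wrist0",pts,0.012);print(np.round(P,4))
print("clamp axis",onplane("wrist0",[c(87,232)],0.060),"loose",onplane("wrist0",[c(110,97)],0.045))
for n in("wrist0","scene0"):
    p,w=deproj(n)
    m=(abs(w[...,2]-0.012)<0.005)&(abs(w[...,0]-.54)<.13)&(abs(w[...,1]-.09)<.2)
    g=p.astype(int);m&=(abs(g[...,0]-g[...,2])<40)
    x=w[m][:,:2]
    lab=cv2.connectedComponentsWithStats(m.astype(np.uint8));k=1+np.argmax(lab[2][1:,4])
    x=w[lab[1]==k][:,:2].astype(np.float32);print(n,cv2.minAreaRect(x*1000))
# pin, stand in scene
p,w=deproj("scene0")
m=(abs(w[...,2]-0.052)<0.004)&(np.hypot(w[...,0]-.467,w[...,1]+.145)<.05)
print("stand",m.sum(),cv2.minAreaRect((w[m][:,:2]*1000).astype(np.float32)),np.median(w[m][:,2]))
m=(w[...,2]>0.062)&(np.hypot(w[...,0]-.467,w[...,1]+.145)<.03)
print("pin",m.sum(),w[m].mean(0),np.nanmax(w[m][:,2]),w[m].min(0),w[m].max(0))
for nm,uv in(("scene0",[(230+505/5,285+88/5)]),):
    print(onplane(nm,uv,0.096))
E
```

```text
[[ 0.4625 -0.0162  0.012 ]
 [ 0.5699 -0.0346  0.012 ]
 [ 0.4988  0.1907  0.012 ]
 [ 0.61    0.1908  0.012 ]
 [ 0.5899  0.0841  0.012 ]]
clamp axis [[0.49357343 0.10470313 0.06      ]] loose [[0.50062005 0.15018779 0.045     ]]
wrist0 ((535.3032836914062, 87.51209259033203), (230.28457641601562, 110.63636016845703), 79.76643371582031)
scene0 ((533.3173217773438, 89.11936950683594), (239.09825134277344, 110.76536560058594), 79.97964477539062)
stand 764 ((470.22576904296875, -145.59844970703125), (55.715206146240234, 54.24472427368164), 65.7309341430664) 0.05233388777086029
pin 175 [ 0.4691326  -0.14888743  0.08472735] 0.09850861021907731 [ 0.46203414 -0.15491803  0.06201498] [ 0.47773159 -0.13730575  0.09850861]
[[ 0.47063212 -0.14699091  0.096     ]]
```

```bash
python3 - <<'E'
from h import *
p,_=deproj("side0")
cv2.imwrite("pics/sd.png",cv2.resize(p[200:320,240:380,::-1],None,fx=5,fy=5,interpolation=cv2.INTER_CUBIC))
p,_=deproj("scene0")
cv2.imwrite("pics/sj.png",cv2.resize(p[165:285,270:370,::-1],None,fx=5,fy=5,interpolation=cv2.INTER_CUBIC))
E
```

```text
(no output)
```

View pics/sd.png

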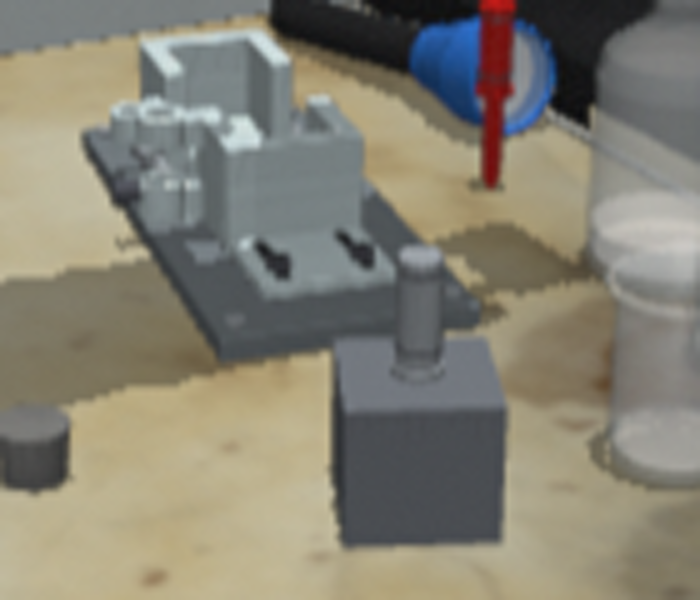

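View pics/sj.png

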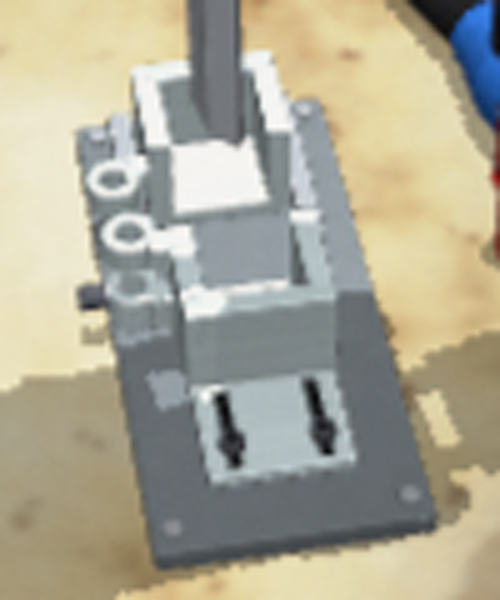

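```bash
python3 - <<'E'
from h import *
from station import ctrl
from scipy.spatial.transform import Rotation as R
o=ctrl.get_obs();print(np.round(R.from_euler('xyz',o['eef_rot']).as_matrix(),3))
p,w=deproj("scene0")
for uv in [(240,120),(200,165),(250,155),(300,170),(160,100),(375,175),(405,215),(425,230),(435,215),(455,300),(410,200)]:print(uv,np.round(w[uv[1],uv[0]],3))
x=w.reshape(-1,3);m=(x[:,2]>0.07)&(x[:,0]>.5)&(x[:,0]<.8)&(x[:,1]>-.3)&(x[:,1]<.35)
H,_,_=np.histogram2d(x[m,0],x[m,1],bins=[np.arange(.5,.81,.03),np.arange(-.3,.36,.03)])
Z=np.zeros(H.shape)
for a in x[m]:
    i=int((a[0]-.5)/.03);j=int((a[1]+.3)/.03)
    if i<Z.shape[0] and j<Z.shape[1]: Z[i,j]=max(Z[i,j],a[2])
print(np.round(Z*1000).astype(int))
E
```

```text
[[-0.001  1.    -0.   ]
 [ 0.    -0.    -1.   ]
 [-1.    -0.001 -0.   ]]
(240, 120) [0.459 0.419 0.073]
(200, 165) [ 0.346  0.422 -0.031]
(250, 155) [ 0.471  0.42  -0.035]
(300, 170) [ 0.559  0.284 -0.001]
(160, 100) [0.297 0.421 0.164]
(375, 175) [ 0.6   -0.01   0.214]
(405, 215) [ 0.658 -0.028  0.116]
(425, 230) [ 0.641 -0.119  0.176]
(435, 215) [ 0.654 -0.118  0.204]
(455, 300) [ 0.68  -0.192  0.059]
(410, 200) [ 0.676 -0.01   0.13 ]
[[  0   0   0   0   0   0   0 498 525 508 506 494   0   0   0   0   0   0
    0   0   0]
 [  0   0   0  75  74  75   0 509 519 512   0   0   0   0   0   0   0   0
    0   0   0]
 [  0   0   0  74  73  74   0 506 511 508 347   0   0   0   0   0   0   0
    0   0   0]
 [161 162 161 161  75 133 133   0 347 347 347 346   0   0   0   0   0   0
    0   0   0]
 [161   0   0 163 143 207 206 180 347 348 347 346  93  92   0   0   0   0
    0   0   0]
 [  0   0   0 162 145 206 206 181 143 142 143   0  92  91   0   0   0   0
    0   0   0]
 [162   0 160 162   0 149 149   0 142 142 141   0   0   0   0   0   0   0
    0   0   0]
 [162 161 162 160   0   0   0   0   0   0   0   0   0   0   0   0   0   0
    0   0   0]
 [  0   0   0   0   0   0   0   0   0   0   0   0   0   0   0   0   0   0
    0   0   0]
 [  0   0   0   0   0   0   0   0   0   0   0   0   0   0   0   0   0   0
    0   0   0]]
```

jog_arm(
  rows=[0.002,0.034,0,0,0,-5,1,0.002,0.034,0,0,0,-5,1,0.001,0.034,0,0,0,0,1,0.001,0.034,0,0,0,0,1,0.001,0.034,0,0,0,0,1,0.001,0.034,0,0,0,0,1,0,0.031,0,0,0,0,1,0,0,0,0,0,0,1],
  squeeze=20,
)

```text
time_s: 0.82
ee_pos: [0.5571, 0.2396, 0.1726]
eef_rot: [-1.954, 1.57, 2.588]
force: [-0.5, -0.4, -0.6]
grip_width: 0.0437
```

```bash
python3 - <<'E'
from h import *
from scipy.spatial.transform import Rotation as R
o=snap("wrist","w1");M=R.from_euler('xyz',o['eef_rot']).as_matrix();print(o['ee_pos'],np.degrees(np.arctan2(M[1,1],M[0,1])),np.round(M,3))
E
```

```text
[0.55710147 0.23961118 0.17260215] -9.775312893485394 [[-0.001  0.985 -0.17 ]
 [ 0.001 -0.17  -0.985]
 [-1.    -0.001 -0.   ]]
```

View pics/w1.png

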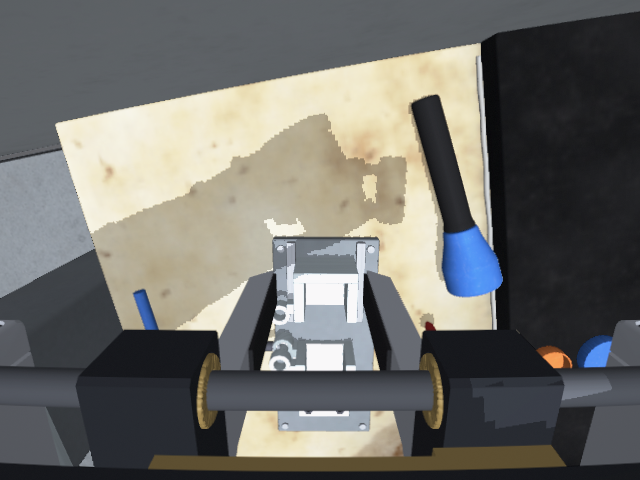

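```bash
python3 - <<'E'
from h import *
p,w=deproj("w1")
cv2.imwrite("pics/w1c.png",cv2.resize(p[220:380,250:400,::-1],None,fx=3.75,fy=3.75,interpolation=cv2.INTER_CUBIC))
P=onplane("w1",[(273,238),(379,238)],.012);F=onplane("w1",[(294,274),(359,274)],.060)
print(P,F)
print("tcp px",proj("w1",[[.5571,.2396,.1726]]))
a=np.radians(-10);ex=np.array([np.cos(a),np.sin(a)]);ey=np.array([-np.sin(a),np.cos(a)])
O=P[:,:2].mean(0)-.125*ey;print("origin",O)
for q in F: print((q[:2]-O)@ex,(q[:2]-O)@ey)
E
```

```text
[[0.50496038 0.22046621 0.012     ]
 [0.61138218 0.20225458 0.012     ]] [[0.52534128 0.19605157 0.06      ]
 [0.5836904  0.18606553 0.06      ]]
tcp px [[320.40859007 266.09217855]]
origin [0.53646526 0.08825943]
-0.029672890728348573 0.10422288121767123
0.029523832089204335 0.10452077061172174
```

View pics/w1c.png

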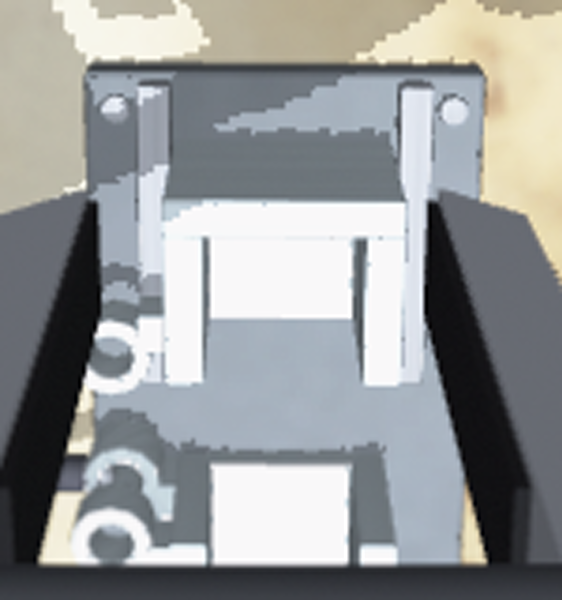

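jog_arm(
  rows=[0.006,-0.001,-0.035,0,0,0,1,0,0,-0.035,0,0,0,1,0,0,-0.035,0,0,0,1,0,0,-0.035,0,0,0,1,0,0,0,0,0,0,1,0,0,0,0,0,0,1],
)

```text
time_s: 1.37
ee_pos: [0.5635, 0.233, 0.0328]
eef_rot: [-1.04, 1.568, -2.786]
force: [0.3, 0.8, 0.4]
grip_width: 0.0015
```

jog_arm(
  rows=[-0.0017,-0.0098,0,0,0,0,1,-0.0017,-0.0098,0,0,0,0,1,-0.0017,-0.0098,0,0,0,0,1,-0.001,-0.006,0,0,0,0,1,-0.001,-0.006,0,0,0,0,1,-0.001,-0.006,0,0,0,0,1,-0.001,-0.006,0,0,0,0,1,-0.001,-0.006,0,0,0,0,1],
)

```text
time_s: 2.03
ee_pos: [0.5538, 0.1741, 0.0333]
eef_rot: [2.406, 1.571, 0.66]
force: [0.8, 0.5, -1.3]
grip_width: 0.0003
```

jog_arm(
  rows=[-0.0007,-0.004,0,0,0,0,1,-0.0007,-0.004,0,0,0,0,1],
)

```text
time_s: 2.2
ee_pos: [0.5524, 0.1662, 0.0333]
eef_rot: [-1.288, 1.571, -3.034]
force: [-0.3, -0.5, -0.6]
grip_width: 0.0004
```

```bash
python3 - <<'E'
from h import *
o=snap("scene","s2");print(o['ee_pos'],o['force'])
p=cv2.imread("pics/s2.png");cv2.imwrite("pics/s2c.png",cv2.resize(p[165:285,270:370],None,fx=5,fy=5,interpolation=cv2.INTER_CUBIC))
E
```

```text
[0.55241914 0.16615495 0.03325421] [-0.34659816 -0.54308223 -0.61070629]
```

View pics/s2c.png

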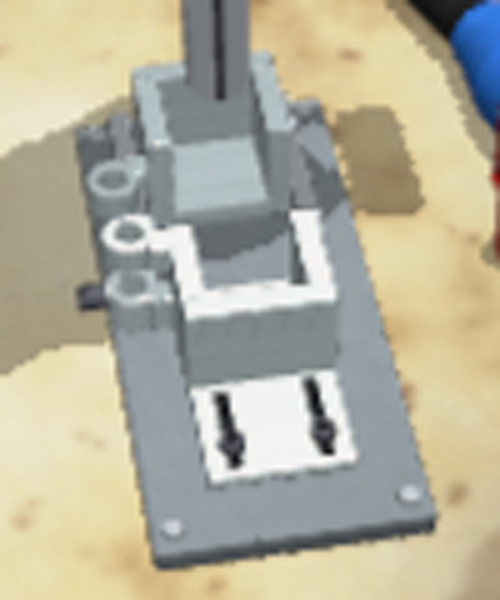

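```bash
python3 - <<'E'
from h import *
print(proj("s2",[[.5524,.166,.033],[.5524,.166,.06]]), (np.array([220,100])/5+[270,165]))
p,w=deproj("s2")
for uv in [(314,183),(314,176),(314,170),(305,185),(300,180),(325,185),(314,205),(313,190),(310,180)]: print(uv,np.round(w[uv[1],uv[0]],4))
p=cv2.imread("pics/s2.png");cv2.imwrite("pics/s2d.png",cv2.resize(p[60:240,240:440],None,fx=3,fy=3,interpolation=cv2.INTER_CUBIC))
o=snap("side","sd2");snap("wrist","w2")
p=cv2.imread("pics/sd2.png");cv2.imwrite("pics/sd2c.png",cv2.resize(p[120:280,220:380],None,fx=3.7,fy=3.7,interpolation=cv2.INTER_CUBIC))
E
```

```text
[[314.35418098 193.01356246]
 [314.12121594 183.54586109]] [314. 185.]
(314, 183) [0.5503 0.1605 0.0669]
(314, 176) [0.549  0.1555 0.0906]
(314, 170) [0.5497 0.1567 0.1052]
(305, 185) [0.5384 0.1852 0.044 ]
(300, 180) [0.5286 0.1877 0.0591]
(325, 185) [0.5705 0.1497 0.0641]
(314, 205) [0.5433 0.1433 0.0216]
(313, 190) [0.5546 0.1812 0.0276]
(310, 180) [0.5408 0.1571 0.081 ]
```

View pics/s2d.png

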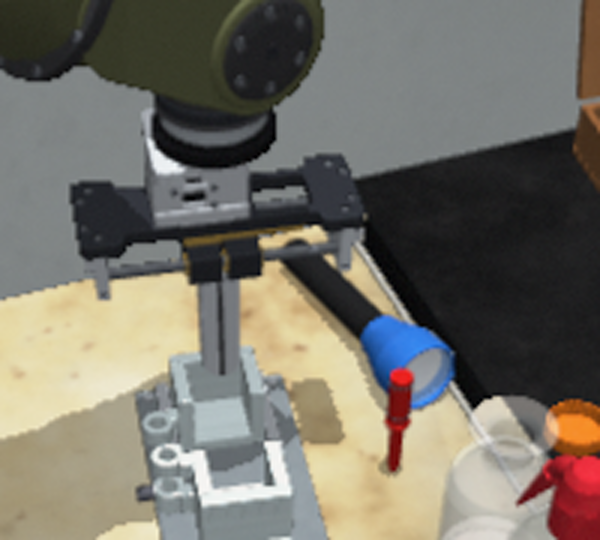

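View pics/sd2c.png

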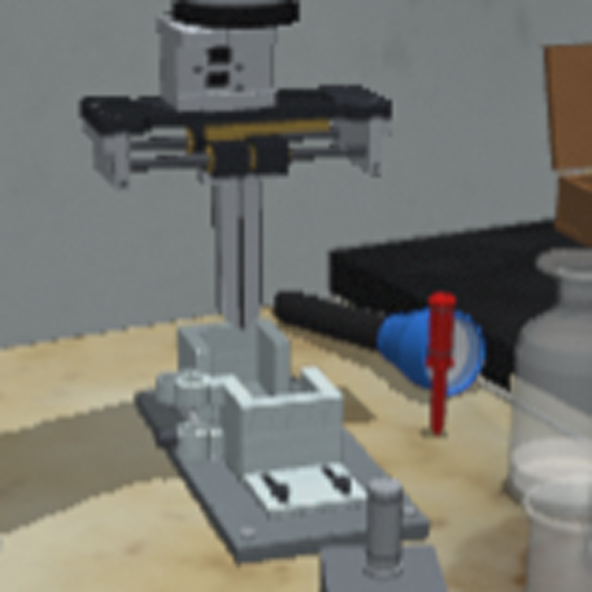

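View pics/w2.png

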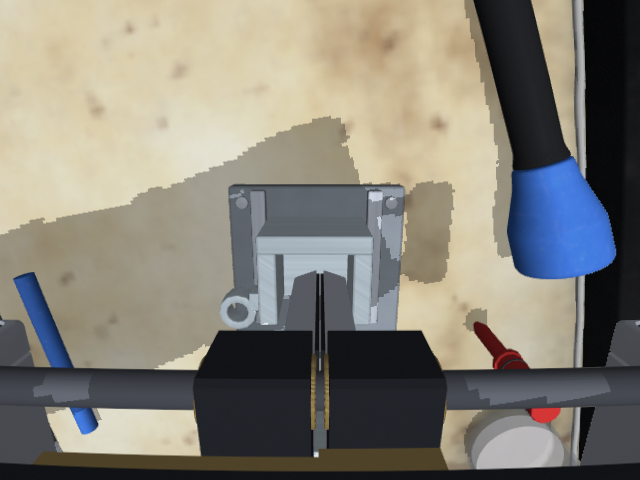

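```bash
python3 - <<'E'
from h import *
p,w=deproj("w2")
for v in (268,271,274,278,285,300,320):
    print(v,[np.round(w[v,u],3).tolist() for u in (308,314,322,330)])
print(proj("w2",[[.5524,.166,.033]]))
p,w=deproj("s2")
for v in range(172,200,2): print(v,np.round(w[v,313],3),p[v,313],np.round(w[v,318],3))
E
python3 - <<'E'
import cv2
p=cv2.imread("pics/s2.png");cv2.imwrite("pics/s2e.png",cv2.resize(p[160:225,280:350],None,fx=9,fy=9,interpolation=cv2.INTER_NEAREST))
E
```

```text
268 [[0.544, 0.162, 0.02], [0.547, 0.161, 0.02], [0.552, 0.16, 0.02], [0.557, 0.159, 0.02]]
271 [[0.543, 0.159, 0.019], [0.551, 0.176, 0.067], [0.552, 0.158, 0.019], [0.557, 0.157, 0.021]]
274 [[0.548, 0.177, 0.071], [0.551, 0.176, 0.071], [0.554, 0.173, 0.066], [0.559, 0.175, 0.072]]
278 [[0.548, 0.176, 0.076], [0.551, 0.176, 0.075], [0.554, 0.174, 0.071], [0.558, 0.175, 0.076]]
285 [[0.548, 0.176, 0.084], [0.551, 0.176, 0.084], [0.554, 0.173, 0.08], [0.558, 0.175, 0.084]]
300 [[0.549, 0.176, 0.1], [0.551, 0.176, 0.1], [0.554, 0.173, 0.096], [0.558, 0.175, 0.101]]
320 [[0.549, 0.177, 0.118], [0.552, 0.176, 0.118], [0.554, 0.174, 0.115], [0.557, 0.175, 0.118]]
[[320.40786844 266.16253313]]
172 [0.548 0.157 0.1  ] [51 53 55] [0.558 0.156 0.098]
174 [0.549 0.162 0.091] [53 55 56] [0.558 0.155 0.093]
176 [0.549 0.161 0.086] [52 53 56] [0.558 0.156 0.088]
178 [0.548 0.16  0.082] [66 67 69] [0.557 0.154 0.084]
180 [0.547 0.158 0.078] [67 69 71] [0.558 0.156 0.076]
182 [0.547 0.157 0.074] [65 67 70] [0.565 0.179 0.049]
184 [0.547 0.158 0.067] [65 67 70] [0.564 0.176 0.046]
186 [0.556 0.183 0.037] [125 135 137] [0.565 0.179 0.037]
188 [0.554 0.179 0.036] [123 132 133] [0.566 0.18  0.031]
190 [0.555 0.181 0.028] [126 134 136] [0.566 0.18  0.025]
192 [0.555 0.182 0.021] [123 132 134] [0.565 0.178 0.021]
194 [0.552 0.175 0.023] [182 195 198] [0.562 0.171 0.022]
196 [0.551 0.171 0.02 ] [181 195 197] [0.56  0.165 0.022]
198 [0.548 0.163 0.023] [180 194 197] [0.559 0.161 0.021]
```

View pics/s2e.png

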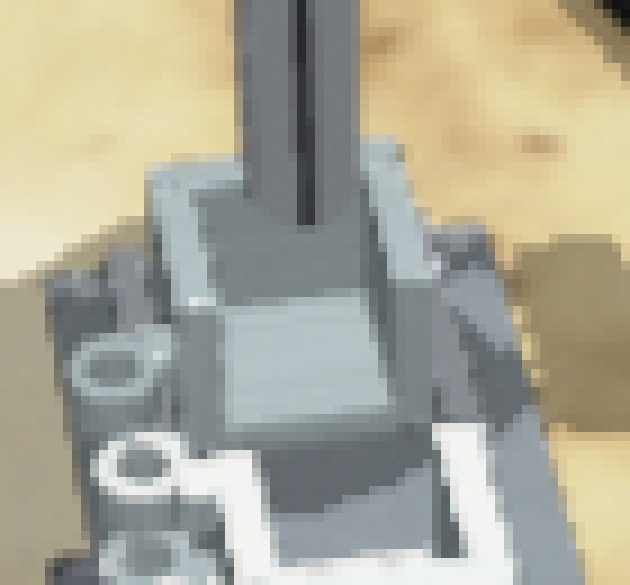

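```bash
python3 - <<'E'
from h import *
for n,us,vs in (("wrist0",(205,215,222,418,425,435),(274,280,290)),("w1",(262,268,378,384),(275,280,290))):
    p,w=deproj(n)
    for v in vs: print(n,v,[(u,np.round(w[v,u],3).tolist()) for u in us])
p,w=deproj("scene0")
for v in (170,175,180,185,188,190,194,198,202): print(v,np.round(w[v,314],3),np.round(w[v,374],3))
for n in ("wrist0","w1","w2"): print(load(n)[4].round(3).tolist())
E
```

```text
wrist0 274 [(205, [0.425, -0.071, 0.001]), (215, [0.498, 0.01, 0.211]), (222, [0.5, 0.008, 0.206]), (418, [0.598, 0.009, 0.209]), (425, [0.601, 0.009, 0.21]), (435, [0.643, -0.035, 0.095])]
wrist0 280 [(205, [0.495, 0.009, 0.218]), (215, [0.5, 0.009, 0.218]), (222, [0.502, 0.008, 0.214]), (418, [0.597, 0.008, 0.215]), (425, [0.599, 0.009, 0.217]), (435, [0.604, 0.009, 0.218])]
wrist0 290 [(205, [0.499, 0.01, 0.231]), (215, [0.502, 0.008, 0.227]), (222, [0.502, 0.003, 0.214]), (418, [0.596, 0.004, 0.216]), (425, [0.597, 0.008, 0.227]), (435, [0.6, 0.009, 0.229])]
w1 275 [(262, [0.531, 0.254, 0.212]), (268, [0.534, 0.253, 0.211]), (378, [0.586, 0.244, 0.211]), (384, [0.589, 0.243, 0.21])]
w1 280 [(262, [0.532, 0.254, 0.219]), (268, [0.534, 0.253, 0.218]), (378, [0.585, 0.244, 0.217]), (384, [0.588, 0.244, 0.218])]
w1 290 [(262, [0.533, 0.253, 0.229]), (268, [0.535, 0.251, 0.225]), (378, [0.584, 0.244, 0.229]), (384, [0.586, 0.244, 0.229])]
170 [ 0.493 -0.01   0.258] [ 0.597 -0.01   0.226]
175 [ 0.493 -0.01   0.247] [ 0.598 -0.009  0.214]
180 [ 0.494 -0.009  0.236] [0.677 0.14  0.052]
185 [nan nan nan] [0.651 0.087 0.092]
188 [ 0.493 -0.009  0.219] [0.65  0.084 0.086]
190 [ 0.493 -0.009  0.214] [0.65  0.083 0.082]
194 [0.556 0.18  0.017] [0.65  0.081 0.073]
198 [0.551 0.165 0.019] [0.651 0.082 0.061]
202 [0.546 0.15  0.023] [0.652 0.082 0.049]
[[1.0, 0.001, -0.001, 0.549], [0.001, -0.965, -0.263, 0.077], [-0.002, 0.263, -0.965, 0.384], [0.0, 0.0, 0.0, 1.0]]
[[0.986, -0.163, -0.046, 0.57], [-0.169, -0.951, -0.259, 0.315], [-0.001, 0.263, -0.965, 0.384], [0.0, 0.0, 0.0, 1.0]]
[[0.985, -0.167, -0.046, 0.565], [-0.173, -0.95, -0.259, 0.241], [-0.001, 0.264, -0.965, 0.245], [0.0, 0.0, 0.0, 1.0]]
```

```bash
python3 - <<'E'
from station import ctrl
print(ctrl.tcp_to_grasp, [a for a in dir(ctrl) if a[0]!='_'])
o=ctrl.get_obs();print(o['time_s'],o['ee_pos'],o['force'])
E
```

```text
0.0188 ['MotionError', 'camera', 'camera_model', 'get_obs', 'hand_in', 'tcp_to_grasp']
2.35 [0.55250444 0.16646436 0.03323702] [-0.42514132 -0.56936453  0.1733116 ]
```

The fingers passed over the mould without touching it. Both cameras put the real fingertips about 34 mm above the reported TCP, so I'll use z_tip = z_TCP + 0.034. Backing off and going lower.

jog_arm(
  rows=[0,0,0.01,0,0,0,1,0.004,0.024,0,0,0,0,1,0.004,0.024,0,0,0,0,1,0.004,0.024,0,0,0,0,1,0,0,-0.02,0,0,0,1,0,0,-0.015,0,0,0,1,0,0,0,0,0,0,1,0,0,0,0,0,0,1],
)

```text
time_s: 3.02
ee_pos: [0.5643, 0.2388, 0.0085]
eef_rot: [-1.089, 1.57, -2.834]
force: [-0.0, -0.3, 0.6]
grip_width: 0.0003
```

```bash
python3 - <<'E'
from h import *
o=snap("side","sd3");print(o['ee_pos'],o['force'])
p=cv2.imread("pics/sd3.png");cv2.imwrite("pics/sd3c.png",cv2.resize(p[170:280,230:380],None,fx=5,fy=5,interpolation=cv2.INTER_CUBIC))
E
```

```text
[0.56431655 0.23876663 0.0085146 ] [-0.01261285 -0.32970858  0.55314457]
```

View pics/sd3c.png

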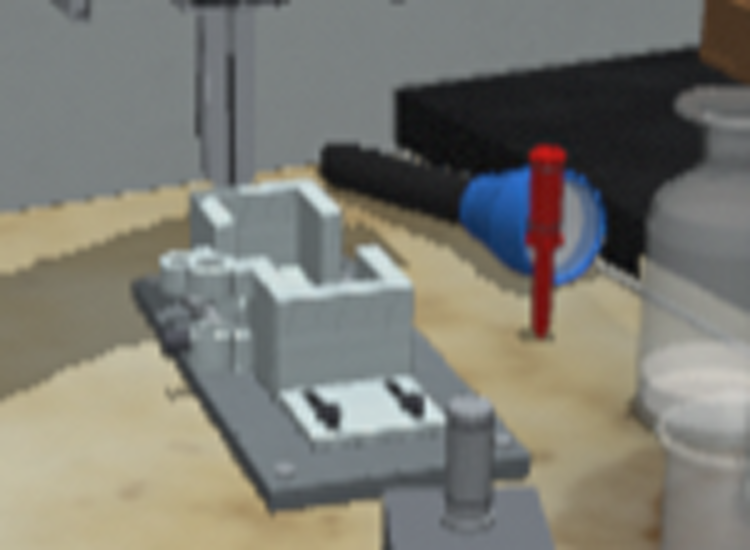

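jog_arm(
  rows=[-0.0016,-0.0089,-0.008,0,0,0,1,-0.0016,-0.0089,0,0,0,0,1,-0.0016,-0.0089,0,0,0,0,1,-0.0009,-0.005,0,0,0,0,1,-0.0009,-0.005,0,0,0,0,1,-0.0009,-0.005,0,0,0,0,1,-0.0009,-0.005,0,0,0,0,1,-0.0009,-0.005,0,0,0,0,1],
)

```text
time_s: 3.73
ee_pos: [0.5555, 0.1868, 0.0007]
eef_rot: [2.232, 1.569, 0.487]
force: [1.4, 3.6, 3.3]
grip_width: 0.0005
```

jog_arm(
  rows=[-0.0007,-0.0039,0,0,0,0,1,-0.0007,-0.0039,0,0,0,0,1,-0.0007,-0.0039,0,0,0,0,1,-0.0007,-0.0039,0,0,0,0,1,-0.0005,-0.003,0,0,0,0,1,-0.0005,-0.003,0,0,0,0,1,-0.0003,-0.002,0,0,0,0,1],
)

```text
time_s: 4.32
ee_pos: [0.5509, 0.163, 0.0002]
eef_rot: [-1.334, 1.571, -3.079]
force: [1.0, 4.3, 3.1]
grip_width: 0.0006
```

jog_arm(
  rows=[-0.0003,-0.0015,0,0,0,0,1,-0.0003,-0.0015,0,0,0,0,1,-0.0003,-0.0015,0,0,0,0,1],
)

```text
time_s: 4.57
ee_pos: [0.5502, 0.1587, 0.0002]
eef_rot: [-1.206, 1.571, -2.951]
force: [1.9, 3.1, 2.2]
grip_width: 0.0003
```

jog_arm(
  rows=[-0.0002,-0.001,0,0,0,0,1,-0.0002,-0.001,0,0,0,0,1],
)

```text
time_s: 4.73
ee_pos: [0.5498, 0.1567, 0.0002]
eef_rot: [1.533, 1.571, -0.213]
force: [2.0, 3.4, 2.0]
grip_width: 0.0006
```

jog_arm(
  rows=[-0.0002,-0.001,0,0,0,0,1,-0.0002,-0.001,0,0,0,0,1],
)

```text
time_s: 4.9
ee_pos: [0.5496, 0.1552, 0.0003]
eef_rot: [2.749, 1.57, 1.004]
force: [4.4, 13.5, -1.9]
grip_width: 0.0006
```

jog_arm(
  rows=[0,0,0,0,0,0,1,0,0,0,0,0,0,1,0,0,0,0,0,0,1],
)

```text
time_s: 5.15
ee_pos: [0.5495, 0.1553, 0.0002]
eef_rot: [2.749, 1.57, 1.004]
force: [3.3, 7.0, -0.1]
grip_width: 0.0004
```

```bash
python3 - <<'E'
from h import *
o=snap("scene","s4");print(o['ee_pos'],o['force'])
p=cv2.imread("pics/s4.png");cv2.imwrite("pics/s4c.png",cv2.resize(p[165:285,270:370],None,fx=5,fy=5,interpolation=cv2.INTER_CUBIC))
E
```

```text
[5.49544190e-01 1.55330440e-01 2.34839458e-04] [ 3.25274385  7.01383557 -0.10540771]
```

View pics/s4c.png

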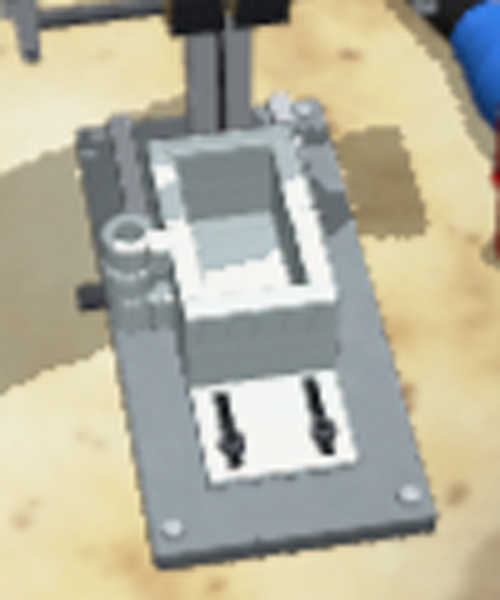

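jog_arm(
  rows=[0,-0.0004,0,0,0,0,1,0,0,0,0,0,0,1],
)

```text
time_s: 5.37
ee_pos: [0.5496, 0.1553, 0.0003]
eef_rot: [2.882, 1.569, 1.137]
force: [2.7, 10.1, -0.7]
grip_width: 0.0007
```

jog_arm(
  rows=[0.003,0.015,0,0,0,0,1,0.002,0.015,0.01,0,0,0,1,0,0,0.035,0,0,0,0.6,0,0,0.035,0,0,0,0.3,-0.015,-0.02,0.035,0,0,0,0,-0.02,-0.03,0.025,0,0,0,0,-0.02,-0.03,0,0,0,0,0,0,0,0,0,0,0,0],
)

```text
time_s: 6.03
ee_pos: [0.4988, 0.1037, 0.139]
eef_rot: [0.414, 1.57, -1.333]
force: [0.6, 0.7, -0.1]
grip_width: 0.0371
```

```bash
python3 - <<'E'
from h import *
o=snap("wrist","w5");print(o['time_s'],o['ee_pos'],o['force'],o['joint_vel'].round(3))
E
```

```text
6.0333 [0.49881336 0.10367566 0.13902739] [ 0.55486411  0.68937522 -0.1146914 ] [ 0.057  0.089 -0.083  0.014 -0.     0.078]
```

View pics/w5.png

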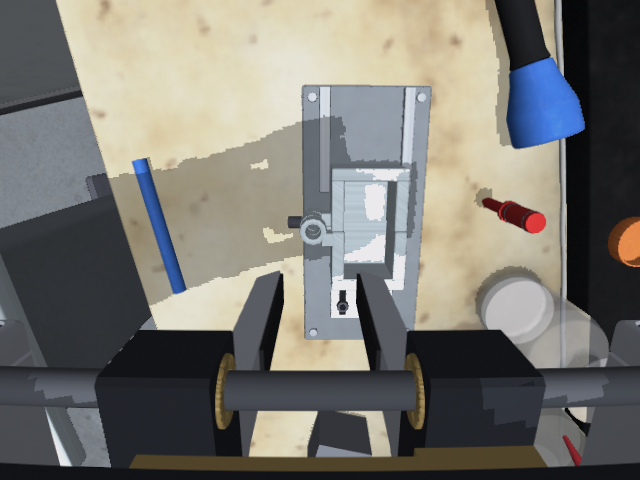

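Mould closed: both halves are butted and the knuckles form one ring at (313,230). The red look-alike at (520,215) is untouched.

```bash
python3 - <<'E'
from h import *
p,w=deproj("w5")
c=cv2.resize(p[200:260,280:350,::-1],None,fx=8,fy=8,interpolation=cv2.INTER_CUBIC);cv2.imwrite("pics/w5c.png",c)
P=onplane("w5",[(303,86),(431.5,87.5),(304.5,337.5),(416.5,339)],.012);print(P)
H=onplane("w5",[(313,230)],.06);print(H)
A=P[:2].mean(0)[:2];B=P[2:].mean(0)[:2];print(A,B,np.linalg.norm(A-B),np.degrees(np.arctan2(*(A-B))))
for n,uv in (("s4",None),):
    p,w=deproj(n);cv2.imwrite("pics/s4h.png",cv2.resize(p[200:235,280:320,::-1],None,fx=15,fy=15,interpolation=cv2.INTER_CUBIC))
E
```

```text
[[ 0.50454943  0.21852115  0.012     ]
 [ 0.61107343  0.19889523  0.012     ]
 [ 0.46217724 -0.01370991  0.012     ]
 [ 0.57268589 -0.03537583  0.012     ]]
[[0.49349522 0.10623347 0.06      ]]
[0.55781143 0.20870819] [ 0.51743157 -0.02454287] 0.2367204925581552 9.821564284208712
```

View pics/w5c.png

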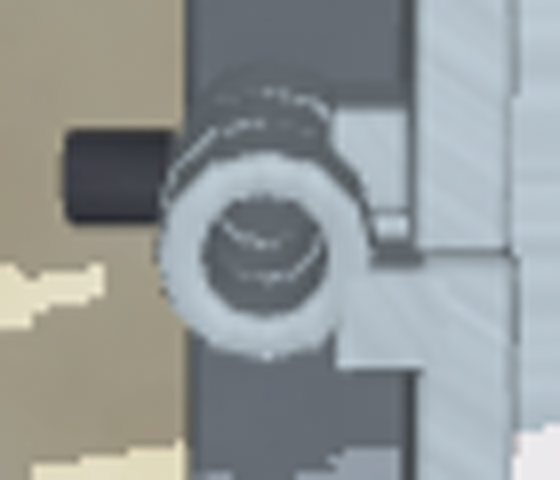

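View pics/s4h.png

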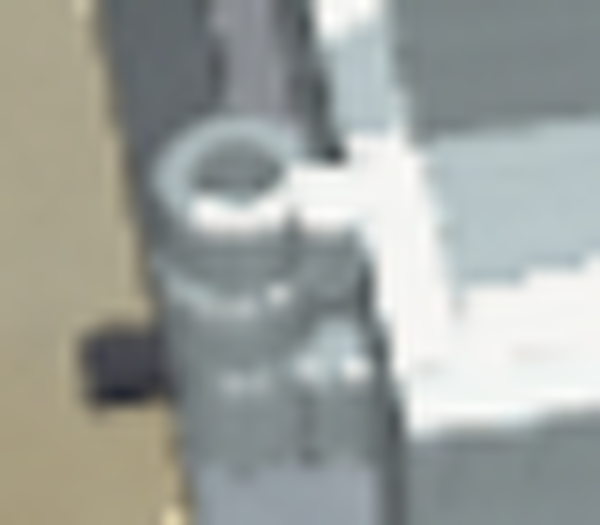

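jog_arm(
  rows=[-0.004,-0.035,0,0,0,0,0,-0.004,-0.035,0,0,0,0,0,-0.004,-0.035,0,0,0,0,0,-0.004,-0.035,0,0,0,0,0,-0.004,-0.035,0,0,0,0,0,-0.004,-0.035,0,0,0,0,0,-0.004,-0.035,0,0,0,0,0,0,0,0,0,0,0,0],
)

```text
time_s: 6.75
ee_pos: [0.4727, -0.1424, 0.1373]
eef_rot: [-1.031, 1.569, -2.78]
force: [0.9, 0.6, -0.7]
grip_width: 0.0925
```

```bash
python3 - <<'E'
from h import *
o=snap("wrist","w6");print(o['time_s'],o['ee_pos'],o['force'],o['grip_width'],o['joint_vel'].round(3))
print("hinge",onplane("w5",[(313.1,231.9)],.06),onplane("s4",[(295.7,211.3)],.06))
E
```

```text
6.75 [ 0.47266148 -0.14238901  0.13727906] [ 0.94998752  0.55447029 -0.70922117] 0.092452866721882 [ 0.096 -0.013  0.021  0.019  0.002  0.112]
hinge [[0.49329513 0.1046923  0.06      ]] [[0.49121129 0.10278299 0.06      ]]
```

View pics/w6.png

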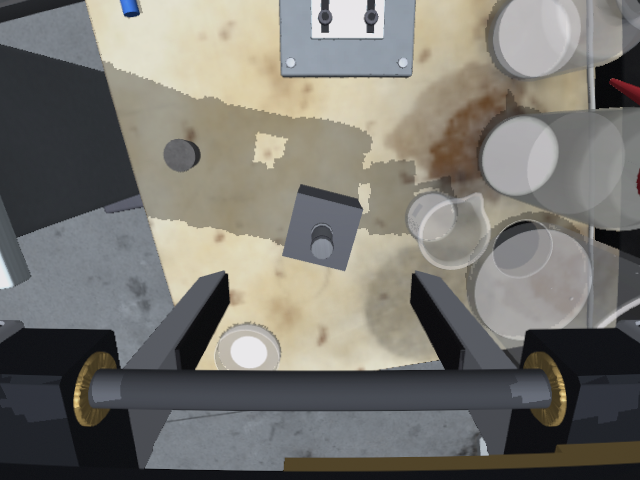

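```bash
python3 - <<'E'
from h import *
p,w=deproj("w6")
print(onplane("w6",[(322,249)],.096),"beaker rim",onplane("w6",[(418,230),(490,230),(452,195),(452,269)],.071))
cv2.imwrite("pics/w6c.png",cv2.resize(p[175:280,275:375,::-1],None,fx=5.6,fy=5.6,interpolation=cv2.INTER_CUBIC))
E
```

```text
[[ 0.47332171 -0.14486491  0.096     ]] beaker rim [[ 0.54625648 -0.15054609  0.071     ]
 [ 0.60067798 -0.16023875  0.071     ]
 [ 0.57416288 -0.12832341  0.071     ]
 [ 0.56918961 -0.18659305  0.071     ]]
```

View pics/w6c.png

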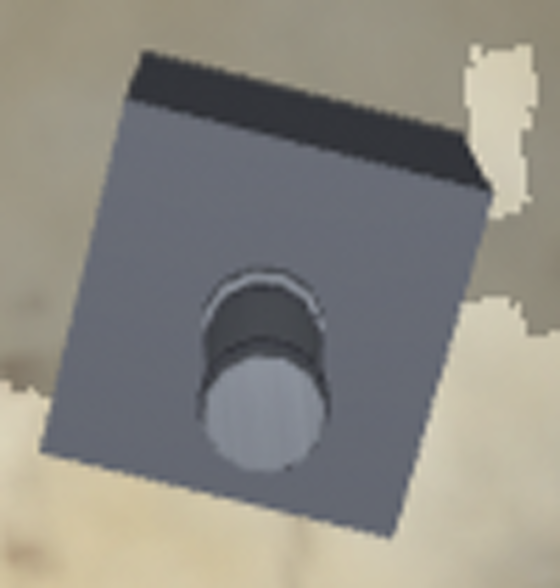

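jog_arm(
  rows=[0.0006,-0.0025,-0.01,0,0,0,0.5,0,0,-0.02,0,0,0,0.5,0,0,-0.02,0,0,0,0.5,0,0,-0.02,0,0,0,0.5,0,0,-0.02,0,0,0,0.5,0,0,-0.015,0,0,0,0.5,0,0,0,0,0,0,0.5,0,0,0,0,0,0,0.5],
  squeeze=30,
)

```text
time_s: 7.47
ee_pos: [0.4734, -0.1396, 0.0321]
eef_rot: [-1.756, 1.569, 2.784]
force: [0.4, 0.2, -0.5]
grip_width: 0.0479
```

```bash
python3 - <<'E'
from h import *
o=snap("scene","s7");print(o['time_s'],o['ee_pos'],o['force'],o['grip_width'],o['joint_vel'].round(3))
p,w=deproj("s7");cv2.imwrite("pics/s7c.png",cv2.resize(p[240:360,270:410,::-1],None,fx=5,fy=5,interpolation=cv2.INTER_CUBIC))
E
```

```text
7.4667 [ 0.47337216 -0.13964794  0.03209726] [ 0.40490241  0.24151329 -0.4734883 ] 0.04790862065360608 [-0.009 -0.032 -0.022  0.     0.011 -0.003]
```

View pics/s7c.png

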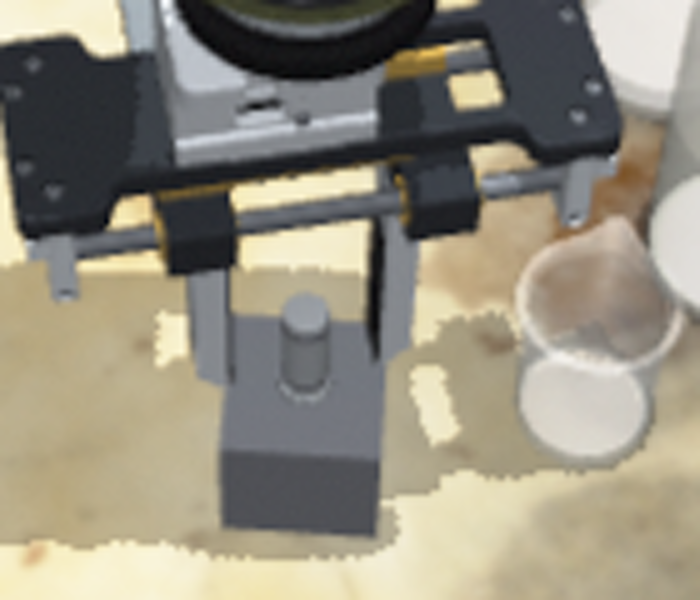

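jog_arm(
  rows=[0,-0.0054,-0.005,0,0,0,0.5,0,0,0,0,0,0,0.5,0,0,0,0,0,0,0.5],
)

```text
time_s: 7.77
ee_pos: [0.4736, -0.1466, 0.0282]
eef_rot: [1.368, 1.57, -0.378]
force: [-0.3, 1.1, -0.1]
grip_width: 0.0473
```

jog_arm(
  rows=[0,0.0015,-0.001,0,0,0,0.5,0,0,0,0,0,0,1,0,0,0,0,0,0,1,0,0,0,0,0,0,1,0,0,0,0,0,0,1,0,0,0,0,0,0,1],
  squeeze=30,
)

```text
time_s: 8.27
ee_pos: [0.4735, -0.1449, 0.027]
eef_rot: [1.599, 1.571, -0.146]
force: [-0.6, 0.0, 0.3]
grip_width: 0.0172
```

```bash
python3 - <<'E'
from h import *
o=snap("scene","s8");print(o['time_s'],o['ee_pos'],o['force'],o['grip_width'],o['joint_vel'].round(3))
p,w=deproj("s8");cv2.imwrite("pics/s8c.png",cv2.resize(p[240:360,270:410,::-1],None,fx=5,fy=5,interpolation=cv2.INTER_CUBIC))
E
```

```text
8.2667 [ 0.47350368 -0.14486142  0.02695489] [-0.61720672  0.01424773  0.27832438] 0.017220042252723545 [-0.001  0.001  0.001 -0.    -0.001 -0.   ]
```

View pics/s8c.png

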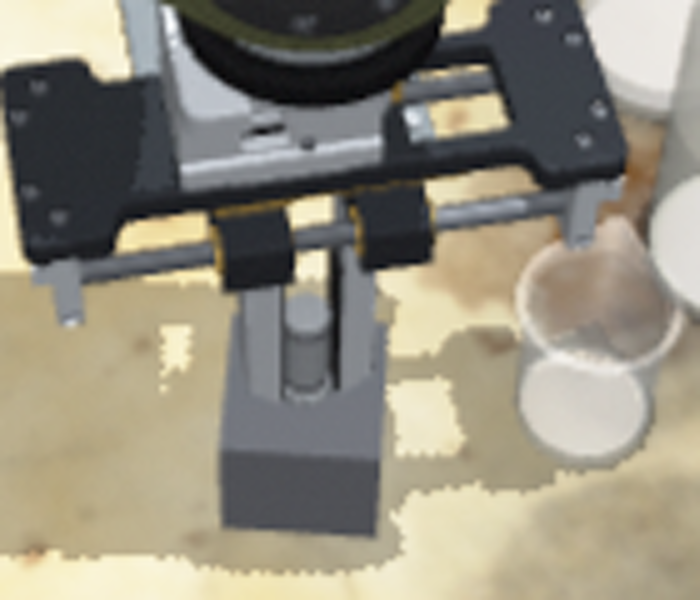

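jog_arm(
  rows=[0,0,0,0,0,0,1,0,0,0,0,0,0,1,0,0,0.01,0,0,0,1,0,0,0.02,0,0,0,1,0,0,0.03,0,0,0,1,0,0,0.03,0,0,0,1,0,0,0,0,0,0,1,0,0,0,0,0,0,1],
  squeeze=40,
)

```text
time_s: 8.98
ee_pos: [0.4741, -0.1451, 0.1186]
eef_rot: [1.369, 1.568, -0.376]
force: [-0.5, -0.1, -0.0]
grip_width: 0.0152
```

```bash
python3 - <<'E'
from h import *
o=snap("wrist","w9");print(o['time_s'],o['ee_pos'],o['force'],o['grip_width'],o['joint_vel'].round(3))
snap("side","sd9")
p,w=deproj("w9");cv2.imwrite("pics/w9c.png",cv2.resize(p[200:360,240:400,::-1],None,fx=3.7,fy=3.7,interpolation=cv2.INTER_CUBIC))
p,w=deproj("sd9");cv2.imwrite("pics/sd9c.png",cv2.resize(p[180:320,250:400,::-1],None,fx=4,fy=4,interpolation=cv2.INTER_CUBIC))
E
```

```text
8.9833 [ 0.47411056 -0.14511362  0.11856609] [-0.54820848 -0.10930591 -0.04612373] 0.015242252243244955 [-0.     0.043  0.042  0.002 -0.023 -0.001]
```

View pics/w9c.png

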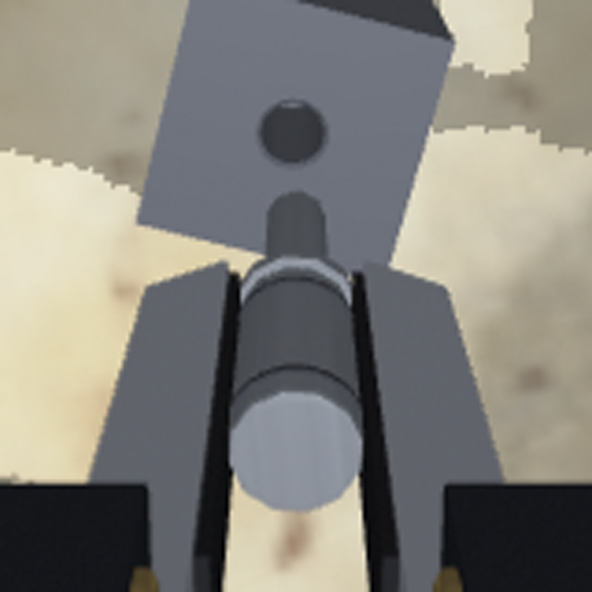

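View pics/sd9c.png

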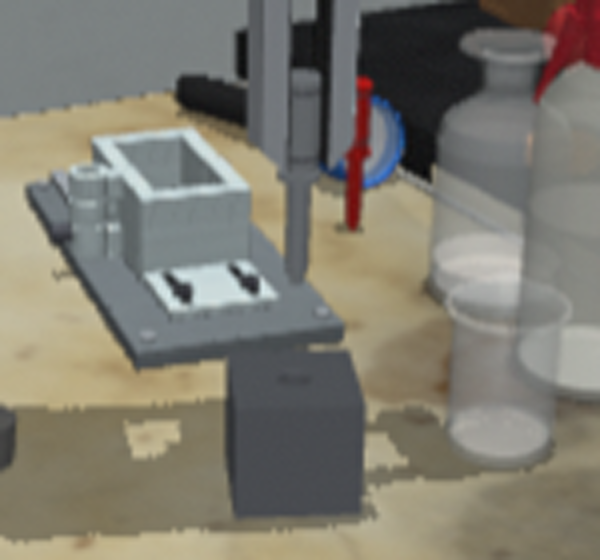

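jog_arm(
  rows=[0.003,0.035,0,0,0,0,1,0.003,0.036,0,0,0,0,1,0.003,0.036,0,0,0,0,1,0.003,0.036,0,0,0,0,1,0.003,0.036,0,0,0,0,1,0.003,0.036,0,0,0,0,1,0.001,0.034,0,0,0,0,1,0,0,0,0,0,0,1],
)

```text
time_s: 9.75
ee_pos: [0.4915, 0.1086, 0.1155]
eef_rot: [-1.584, 1.568, 2.958]
force: [-0.2, 0.3, -0.5]
grip_width: 0.0153
```

jog_arm(
  rows=[0,0,0,0,0,0,1,0,0,0,0,0,0,1,0,0,0,0,0,0,1],
)

```text
time_s: 10.0
ee_pos: [0.4922, 0.1031, 0.1163]
eef_rot: [-1.146, 1.57, -2.893]
force: [-0.1, -0.5, -0.7]
grip_width: 0.0153
```

```bash
python3 - <<'E'
from h import *
o=snap("wrist","w10");print(o['time_s'],o['ee_pos'],o['force'],o['grip_width'],o['joint_vel'].round(3))
snap("scene","s10");snap("side","sd10")
p,w=deproj("w10");cv2.imwrite("pics/w10c.png",cv2.resize(p[200:360,240:400,::-1],None,fx=3.7,fy=3.7,interpolation=cv2.INTER_CUBIC))
p,w=deproj("s10");cv2.imwrite("pics/s10c.png",cv2.resize(p[160:240,260:340,::-1],None,fx=7,fy=7,interpolation=cv2.INTER_CUBIC))
p,w=deproj("sd10");cv2.imwrite("pics/sd10c.png",cv2.resize(p[160:270,240:350,::-1],None,fx=5.4,fy=5.4,interpolation=cv2.INTER_CUBIC))
E
```

```text
10.0 [0.49222642 0.10308564 0.11633696] [-0.06448079 -0.47455759 -0.73120934] 0.015250412064488773 [-0.008 -0.008 -0.003  0.     0.     0.003]
```

View pics/w10c.png

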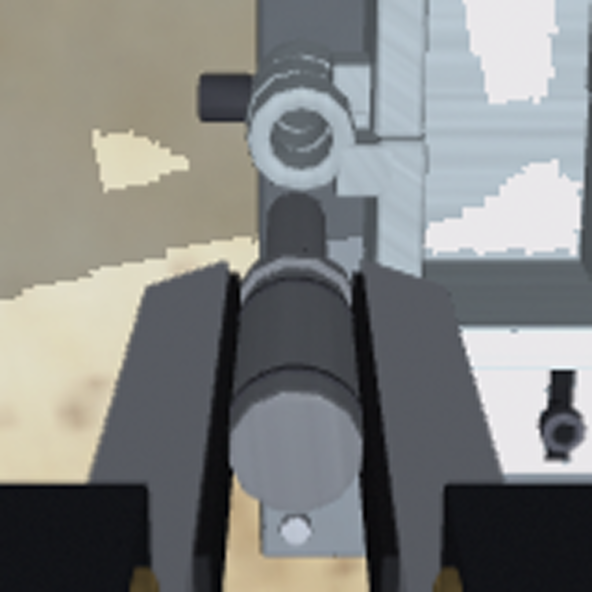

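View pics/s10c.png

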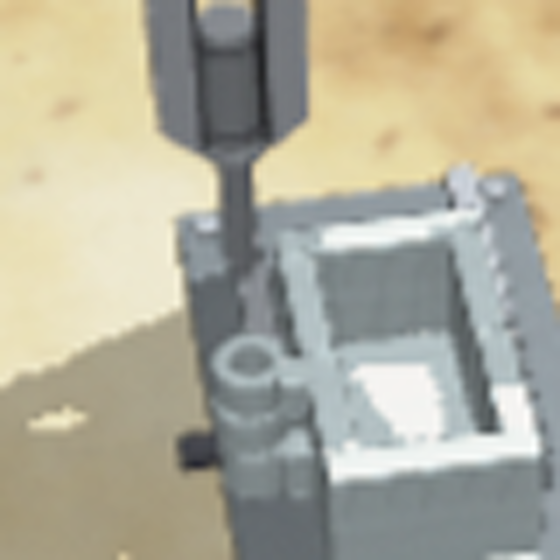

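View pics/sd10c.png

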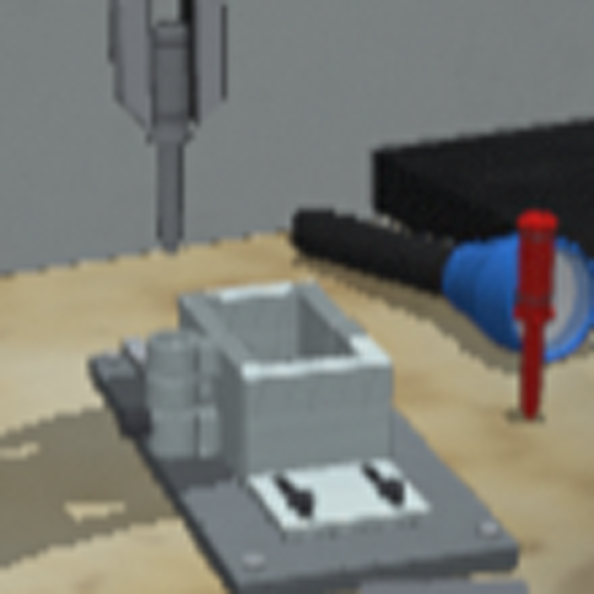

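```bash
python3 - <<'E'
from h import *
zt=.0953
print("scene tip",onplane("s10",[(294.3,198.3)],zt),"ring",onplane("s10",[(296,211.9)],.06))
print("side tip",onplane("sd10",[(271.5,205.2)],zt),"ring",onplane("sd10",[(271.9,222.6)],.06))
print("wrist top",onplane("w10",[(320,321)],zt+.09),"ring",onplane("w10",[(321.6,237)],.06))
# stand hole vs pin at w9
print("w9 hole",onplane("w9",[(240+293/3.7,200+132/3.7)],.052),"top",onplane("w9",[(240+296/3.7,200+450/3.7)],.1186-.021+.09))
E
```

```text
scene tip [[0.49032058 0.10349697 0.0953    ]] ring [[0.49124809 0.10099902 0.06      ]]
side tip [[0.49896148 0.1147174  0.0953    ]] ring [[0.49440173 0.10428606 0.06      ]]
wrist top [[0.49213278 0.10384628 0.1853    ]] ring [[0.49348765 0.10509027 0.06      ]]
w9 hole [[ 0.47356487 -0.14462778  0.052     ]] top [[ 0.47369152 -0.14454366  0.1876    ]]
```

jog_arm(
  rows=[0.0016,0.001,0,0,0,0,1,0,0,-0.008,0,0,0,1,0,0,-0.008,0,0,0,1,0,0,-0.008,0,0,0,1,0,0,-0.004,0,0,0,1,0,0,0,0,0,0,1,0,0,0,0,0,0,1,0,0,0,0,0,0,1],
)

```text
time_s: 10.82
ee_pos: [0.4942, 0.1052, 0.0891]
eef_rot: [1.936, 1.57, 0.191]
force: [0.1, 0.0, -0.6]
grip_width: 0.0151
```

```bash
python3 - <<'E'
from h import *
o=snap("wrist","w11");print(o['time_s'],o['ee_pos'],o['force'],o['grip_width'],o['joint_vel'].round(3))
snap("scene","s11");snap("side","sd11")
p,w=deproj("w11");cv2.imwrite("pics/w11c.png",cv2.resize(p[200:360,240:400,::-1],None,fx=3.7,fy=3.7,interpolation=cv2.INTER_CUBIC))
a=cv2.resize(deproj("s11")[0][180:230,270:320,::-1],None,fx=8,fy=8,interpolation=cv2.INTER_CUBIC)
b=cv2.resize(deproj("sd11")[0][190:240,246:296,::-1],None,fx=8,fy=8,interpolation=cv2.INTER_CUBIC)
cv2.imwrite("pics/ss11.png",np.hstack([a,b]))
E
```

```text
10.8167 [0.49421034 0.10517259 0.08908186] [ 0.07760747  0.01410938 -0.5943627 ] 0.015107833404865902 [ 0.    -0.005 -0.001  0.002 -0.001 -0.   ]
```

View pics/w11c.png

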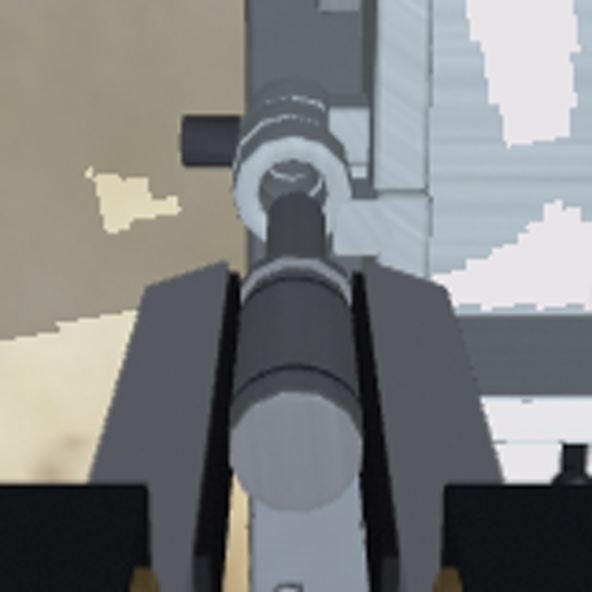

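View pics/ss11.png

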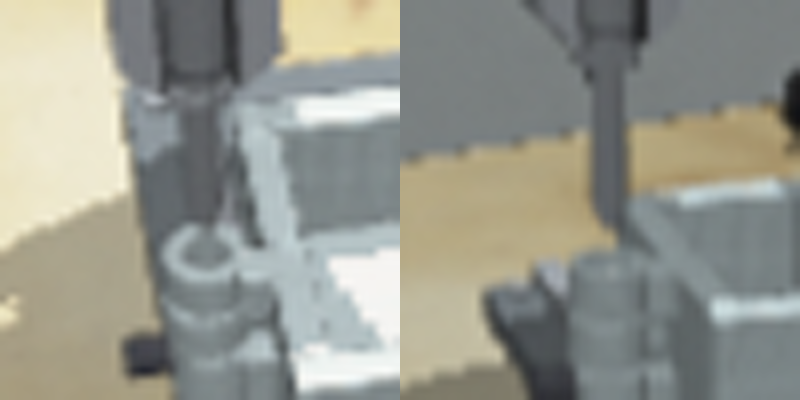

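```bash
python3 - <<'E'
from h import *
print("ring",onplane("w11",[(318.9,251.2)],.06),"top",onplane("w11",[(320,321.5)],.0891-.021+.09))
p,w=deproj("w11")
c=cv2.resize(p[225:290,290:350,::-1],None,fx=9,fy=9,interpolation=cv2.INTER_CUBIC);cv2.imwrite("pics/w11d.png",c)
E
```

```text
ring [[0.49326929 0.10531851 0.06      ]] top [[0.4939874  0.10570436 0.1581    ]]
```

View pics/w11d.png

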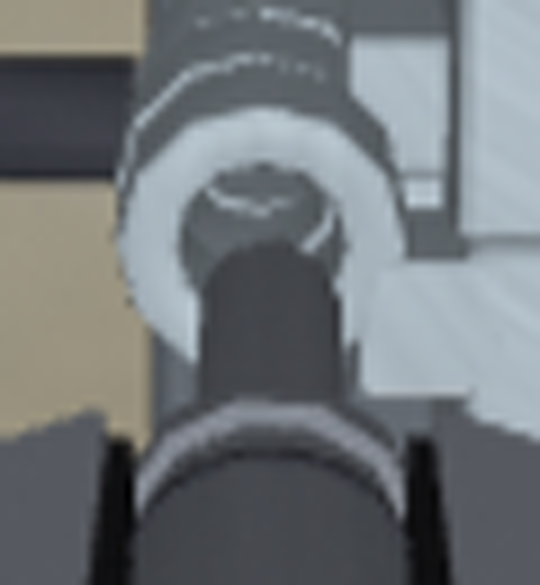

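jog_arm(
  rows=[-0.0009,-0.0007,0,0,0,0,1,0,0,0,0,0,0,1,0,0,-0.002,0,0,0,1,0,0,-0.003,0,0,0,1,0,0,0,0,0,0,1],
)

```text
time_s: 11.38
ee_pos: [0.4929, 0.1044, 0.0832]
eef_rot: [-1.254, 1.57, -2.999]
force: [-0.8, 0.0, -0.5]
grip_width: 0.0152
```

jog_arm(
  rows=[0.0003,0,-0.002,0,0,0,1,0,0,-0.002,0,0,0,1,0,0,-0.002,0,0,0,1,0,0,-0.001,0,0,0,1],
)

```text
time_s: 11.72
ee_pos: [0.4934, 0.1044, 0.0765]
eef_rot: [-1.242, 1.57, -2.987]
force: [0.1, -0.1, -0.8]
grip_width: 0.0152
```

jog_arm(
  rows=[0,0,-0.002,0,0,0,1,0,0,-0.002,0,0,0,1,0,0,-0.002,0,0,0,1],
)

```text
time_s: 11.97
ee_pos: [0.4935, 0.1044, 0.0707]
eef_rot: [2.507, 1.571, 0.762]
force: [0.1, 0.1, -0.8]
grip_width: 0.0154
```

```bash
python3 - <<'E'
from h import *
o=snap("wrist","w12");print(o['time_s'],o['ee_pos'],o['force'],o['grip_width'])
snap("scene","s12")
a=cv2.resize(deproj("s12")[0][180:230,270:320,::-1],None,fx=8,fy=8,interpolation=cv2.INTER_CUBIC)
b=cv2.resize(deproj("w12")[0][240:290,295:345,::-1],None,fx=8,fy=8,interpolation=cv2.INTER_CUBIC)
cv2.imwrite("pics/ss12.png",np.hstack([a,b]))
E
```

```text
11.9667 [0.49347667 0.10444367 0.07071186] [ 0.09159259  0.11257373 -0.79001285] 0.015410696688909818
```

View pics/ss12.png

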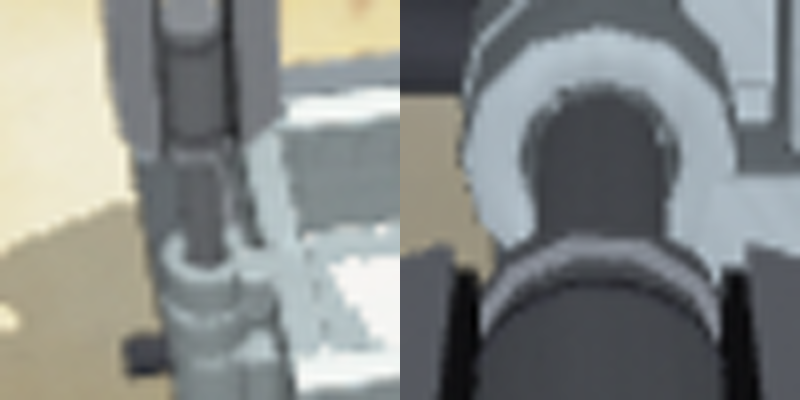

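The pin tip is inside the top knuckle's bore and no contact force shows. I'm continuing down.

jog_arm(
  rows=[0,0,-0.002,0,0,0,1,0,0,-0.002,0,0,0,1,0,0,-0.002,0,0,0,1,0,0,-0.002,0,0,0,1],
)

```text
time_s: 12.4
ee_pos: [0.4934, 0.1044, 0.0626]
eef_rot: [-1.291, 1.571, -3.036]
force: [-0.5, 0.1, -0.3]
grip_width: 0.0152
```

jog_arm(
  rows=[0,0,-0.002,0,0,0,1,0,0,-0.002,0,0,0,1,0,0,-0.002,0,0,0,1,0,0,-0.002,0,0,0,1],
)

```text
time_s: 12.73
ee_pos: [0.4935, 0.1044, 0.0547]
eef_rot: [-0.745, 1.571, -2.491]
force: [-0.5, -1.3, -0.5]
grip_width: 0.0151
```

jog_arm(
  rows=[0,0,-0.0015,0,0,0,1,0,0,-0.0015,0,0,0,1,0,0,-0.0015,0,0,0,1,0,0,-0.0015,0,0,0,1],
)

```text
time_s: 13.07
ee_pos: [0.4935, 0.1044, 0.0488]
eef_rot: [1.628, 1.571, -0.117]
force: [0.0, 0.1, -1.1]
grip_width: 0.015
```

jog_arm(
  rows=[0,0,-0.0015,0,0,0,1,0,0,-0.0015,0,0,0,1,0,0,-0.0015,0,0,0,1],
)

```text
time_s: 13.32
ee_pos: [0.4937, 0.1044, 0.0444]
eef_rot: [1.778, 1.57, 0.032]
force: [1.3, -1.2, 1.4]
grip_width: 0.0152
```

jog_arm(
  rows=[0,0,-0.0015,0,0,0,1,0,0,-0.0015,0,0,0,1,0,0,-0.001,0,0,0,1],
)

```text
time_s: 13.57
ee_pos: [0.4938, 0.1044, 0.0405]
eef_rot: [1.778, 1.57, 0.032]
force: [1.8, -0.7, 3.1]
grip_width: 0.0155
```

jog_arm(
  rows=[0,0,-0.001,0,0,0,1,0,0,-0.001,0,0,0,1,0,0,-0.001,0,0,0,1],
)

```text
time_s: 13.82
ee_pos: [0.4937, 0.1044, 0.0374]
eef_rot: [1.765, 1.57, 0.019]
force: [2.4, -0.7, 1.9]
grip_width: 0.0151
```

jog_arm(
  rows=[0,0,-0.001,0,0,0,1,0,0,-0.001,0,0,0,1],
)

```text
time_s: 13.98
ee_pos: [0.4937, 0.1044, 0.0353]
eef_rot: [1.758, 1.57, 0.012]
force: [3.7, -1.4, 0.6]
grip_width: 0.015
```

jog_arm(
  rows=[0,0,-0.0007,0,0,0,1,0,0,0,0,0,0,1],
)

```text
time_s: 14.15
ee_pos: [0.4937, 0.1044, 0.0349]
eef_rot: [1.709, 1.57, -0.036]
force: [1.4, -0.6, 3.4]
grip_width: 0.0152
```

```bash
python3 - <<'E'
from h import *
o=snap("wrist","w13");print(o['time_s'],o['ee_pos'],o['force'],o['grip_width'])
snap("scene","s13");snap("side","sd13")
a=cv2.resize(deproj("s13")[0][180:230,270:320,::-1],None,fx=8,fy=8,interpolation=cv2.INTER_CUBIC)
b=cv2.resize(deproj("sd13")[0][190:240,246:296,::-1],None,fx=8,fy=8,interpolation=cv2.INTER_CUBIC)
cv2.imwrite("pics/ss13.png",np.hstack([a,b]))
E
```

```text
14.15 [0.49366231 0.1044134  0.03489864] [ 1.38679421 -0.59886788  3.44921529] 0.015243139999376636
```

View pics/ss13.png

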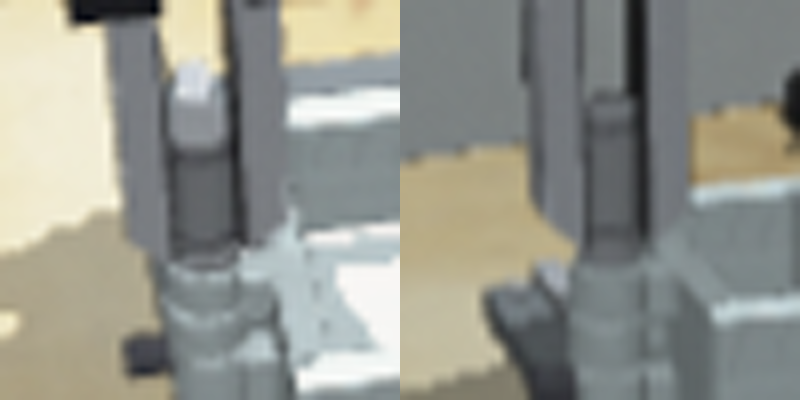

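jog_arm(
  rows=[0,0,-0.0006,0,0,0,1,0,0,0,0,0,0,1],
)

```text
time_s: 14.47
ee_pos: [0.4937, 0.1045, 0.0348]
eef_rot: [1.791, 1.57, 0.046]
force: [-0.6, -2.9, 13.0]
grip_width: 0.0152
```

jog_arm(
  rows=[0,0,-0.0006,0,0,0,1,0,0,0,0,0,0,1],
)

```text
time_s: 14.63
ee_pos: [0.4938, 0.1044, 0.0347]
eef_rot: [1.808, 1.57, 0.062]
force: [-4.1, -1.8, 18.9]
grip_width: 0.0155
```

Seated: z stopped at 0.0348, as expected from the stand height, and force rose to 19 N. I'll ease off the load, then open.

jog_arm(
  rows=[0,0,0.0008,0,0,0,1,0,0,0,0,0,0,1],
)

```text
time_s: 14.8
ee_pos: [0.4937, 0.1044, 0.0348]
eef_rot: [1.841, 1.57, 0.096]
force: [-0.1, -1.5, 10.3]
grip_width: 0.0153
```

jog_arm(
  rows=[0,0,0,0,0,0,0.6,0,0,0,0,0,0,0.6,0,0,0,0,0,0,0.6,0,0,0,0,0,0,0.5,0,0,0,0,0,0,0.5],
)

```text
time_s: 15.22
ee_pos: [0.4932, 0.1045, 0.034]
eef_rot: [-1.326, 1.57, -3.072]
force: [-0.2, -0.2, 0.2]
grip_width: 0.0446
```

```bash
python3 - <<'E'
from h import *
o=snap("scene","s14");print(o['time_s'],o['ee_pos'],o['force'],o['grip_width'])
snap("side","sd14")
a=cv2.resize(deproj("s14")[0][180:230,270:320,::-1],None,fx=8,fy=8,interpolation=cv2.INTER_CUBIC)
b=cv2.resize(deproj("sd14")[0][190:240,246:296,::-1],None,fx=8,fy=8,interpolation=cv2.INTER_CUBIC)
cv2.imwrite("pics/ss14.png",np.hstack([a,b]))
E
```

```text
15.2167 [0.49318025 0.10445755 0.03400555] [-0.23272072 -0.2259848   0.20384362] 0.04462433864582995
```

View pics/ss14.png

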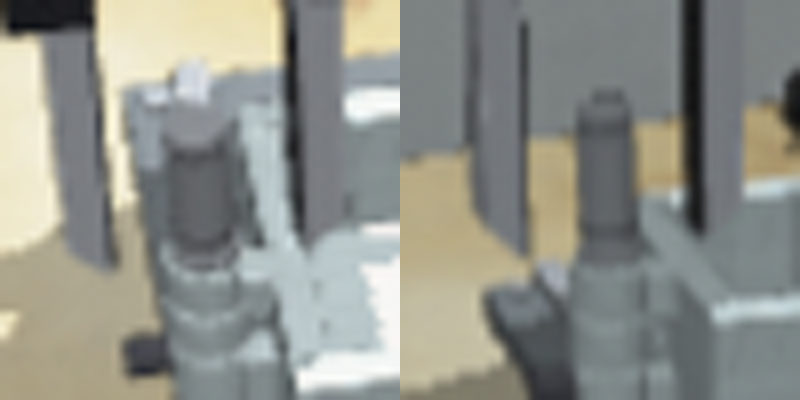

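jog_arm(
  rows=[0,0,0.01,0,0,0,0.5,0,0,0.03,0,0,0,0.5,0,0,0.035,0,0,0,0.5,0,0,0.035,0,0,0,0.5,0,0,0.02,0,0,0,0.5,0,0,0,0,0,0,0.5,0,0,0,0,0,0,0.5,0,0,0,0,0,0,0.5],
)

```text
time_s: 15.98
ee_pos: [0.493, 0.1044, 0.1637]
eef_rot: [-1.258, 1.57, -3.004]
force: [0.4, 0.1, -0.1]
grip_width: 0.0471
```

```bash
python3 - <<'E'
from h import *
o=snap("wrist","w15");print(o['time_s'],o['ee_pos'],o['force'],o['grip_width'])
snap("scene","s15");snap("side","sd15")
a=cv2.resize(deproj("s15")[0][180:230,270:320,::-1],None,fx=8,fy=8,interpolation=cv2.INTER_CUBIC)
b=cv2.resize(deproj("sd15")[0][190:240,246:296,::-1],None,fx=8,fy=8,interpolation=cv2.INTER_CUBIC)
cv2.imwrite("pics/ss15.png",np.hstack([a,b]))
for n in ("w15","s15"):
    p,w=deproj(n);m=(np.hypot(w[...,0]-.493,w[...,1]-.105)<.012)&(w[...,2]>.09)&(w[...,2]<.12)
    print(n,m.sum(),np.percentile(w[m][:,2],[50,90,98]),w[m].mean(0))
E
```

```text
15.9833 [0.49301756 0.10435907 0.16370955] [ 0.38568597  0.06089849 -0.0695668 ] 0.04707950197870439
w15 418 [0.10373816 0.10486782 0.10549682] [0.49259532 0.10641553 0.10258353]
s15 78 [0.10171633 0.10527859 0.1063483 ] [0.48886682 0.10107018 0.10027958]
```

View pics/ss15.png

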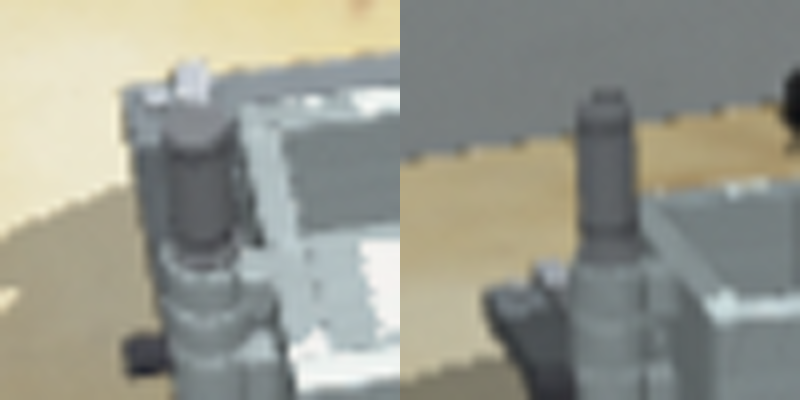

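View pics/w15.png

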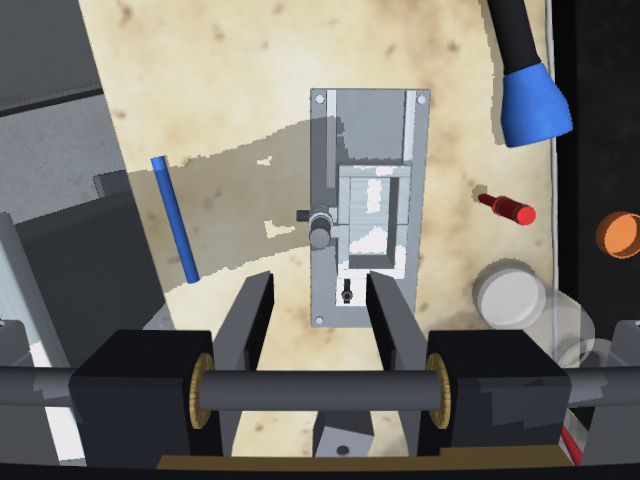

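The pin stands upright in the hinge. Its top is at z ≈ 0.1037 (0.104 when home), and the collar sits on the top knuckle at scene (295,212). The mould seam is closed at wrist (372,223), and the gripper is clear. Handing in.

```bash
python3 - <<'E'
from station import ctrl
print(ctrl.get_obs()['force']);print(ctrl.hand_in())
E
```

```text
[-0.6447975   1.0477615  -0.20920681]
the job is handed in; nothing more can be done
None
```

I closed the mould, put the hinge pin through all three knuckles, let go and handed the job in at about 16 s; no verdict was reported.

- **Mould:** I slid the loose half along the rails at about 4 N until it stopped (s about 9 mm). It did not move when pressed again at 10 N, and the peak force reading was about 14 N. The last picture shows the seam closed and the knuckles in line.
- **Pin:** It went through the top and middle knuckles almost without force, with about 3 N at the plunger. It stopped with the collar on the top knuckle, and I pressed to 19 N before easing off and opening the gripper.
- **Last checks:** The pin's top measured 103.7 mm by depth (104 when home), so the tip is about 14 mm up. It looks upright, the collar sits on the knuckle, and the gripper was clear above it. I did not measure the pin's angle or the plunger's travel.
- **Bystanders:** I never touched the beaker, the dish or the red look-alike. I did not measure the beaker or dish positions again at the end.
- **What disagreed:**
  - Both cameras put the real fingertips about 34 mm above the reported TCP. My first push passed over the mould without touching it. I corrected for this in every later height, and it held.
  - The scene and wrist cameras differed by 2 to 4 mm sideways, so I aligned by the wrist camera.

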